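# Put the glued signal box in the gluing clamp and latch the jaw on it

## Task

The little signal box on the plywood board has just been glued: set it upright in the gluing clamp, lengthways between the two low guide strips, then squeeze the release lever against the thumb post, keep it squeezed while you slide the jaw up until the sprung pad presses the box firmly but gently against the cork-faced setting screw, and let go so that the latch drops fully into a notch and holds it there. Do not squash the fresh joints, and leave the glue, paint pots and screwdriver where they are.

Things in the scene. Friction and masses are not known exactly. Their poses are not given: they have to be found in the camera images.
- signal_box: THE WORK PIECE: loose model signal box on the board, left of the clamp (not its twin by the sidings); grey walls, flat green roof, 55 g. Walls 44 mm wide (its x), 70 mm long (its y), 55 mm high; the roof, 52 x 78 mm, lies on them 55 to 60 mm up (4 mm overhang), a hatch reaches 66 mm. Origin: centre of the underside; z up. Grasp from above across the 52 mm roof edges, 57 mm up.
- clamp: Aluminium gluing clamp, fixed on a plywood board (top at z = 0.023) laid over the tracks. Origin: middle of the bed's underside. y = slide direction, from the sliding jaw to the fixed grey head; x across. Bed 72 mm wide, y -150 to +148 mm, its top 14 mm above the origin, with a toothed rack sunk along the middle. Head y 128 to 148 mm, 54 mm high; the screw's knob behind it reaches y 206 mm.
- guide_mid (a point): Point on the bed midway between two low guide strips (6 mm high, inner faces 26 mm to either side in x, 80 mm long in y), 65 mm to +y of the clamp's origin. The setting screw's cork face (30 mm wide, 6 to 40 mm over the bed) stands 15 to 55 mm to +y of it: set anew each time, NOT measured, so feel or see it. A box set down with its middle 27 mm to -y of this point clears screw and jaw.
- jaw_slide (a joint): Slide of the jaw in m: 0 fully open, up to 0.096, grows towards the head. Sliding takes about 2 N. The pawl locks it both ways at every 6 mm (0, 0.006, 0.012 ...; about 0.5 mm play either way). It may start with the pawl on a tooth. At slide = j the free pad's face stands at clamp y = j - 0.025.
- release_lever (a joint): Release lever, rad. 0 = let go, pawl fully down in a notch; about 0.18 = pawl standing on a tooth top, not latched; above 0.19 the jaw slides freely; 0.26 = fully squeezed. A spring returns it: 6 N at the finger bar at 0, 10 N when fully squeezed.
- squeeze_point (a point): Point on the jaw midway between thumb post and lever, 84 mm above the clamp's origin: tool centre here, pointing down, fingers closing along the clamp's y. Thumb post: black paddle 30 mm wide, 60 to 104 mm above the clamp's origin, outer face 23 mm to -y of this point. Lever's outer side is 23 mm to +y: 46 mm over both, about 31 mm squeezed. The jaw plate under the lever is 52 mm high.
- lever_bar (a point): Centre of the lever's upper round black finger bar (10 mm thick, 32 mm long across the clamp), 86 mm above the clamp's origin when let go; it swings with the lever. A full squeeze pulls it about 16 mm towards the thumb post (-y) and lifts it 4 mm.
- jaw: The grey sliding jaw with post, lever and a sprung pad in front. Frame: the clamp's axes, origin level with its underside, under the lever's hinge; 110 mm to -y of the clamp's origin at slide 0. Pad: cork face 28 x 30 mm, 20 to 52 mm up, 85 mm to +y of the origin; its spring gives by up to 16 mm, 1 N per mm (not measured), then is solid. Right is 3 to 11 N on the box; over 14 N breaks the joints.
- glue_bottle: Bystander: white glue bottle with red nozzle, 34 mm across, 104 mm high, origin under its centre.
- paint_pot_a: Bystander: brown paint pot with white cap, 33 mm across, 30 mm high, origin under its centre.
- paint_pot_b: Bystander: green paint pot with white cap, 33 mm across, 30 mm high, origin under its centre.
- screwdriver: Bystander: screwdriver lying on the board, 146 x 22 x 22 mm, origin under its middle.

How it is judged:
On the way, in this order (a step that is already met when the one before it is completed fails the run):
1. the signal box stands upright on the clamp's bed between the guide strips (x of signal_box in the frame of clamp between -0.006 and 0.006 m and z of signal_box in the frame of clamp between 0.01 and 0.0165 m and y of signal_box in the frame of clamp between 0.01 and 0.1 m and angle between the y axis of signal_box and the y axis of clamp, either way round below 0.12 rad and angle between signal_box's own z axis and vertical below 0.08 rad), for 0.2 s.
2. with the release lever lifted, the jaw has been slid up until its pad touches the box (value of joint release_lever above 0.12 rad and contact force between jaw and signal_box above 0.7 N), for 0.1 s.
At the end, for the whole second after the job is handed in: The box stands upright (within 5 degrees) on the bed between the guide strips, square within 7 degrees; the lever is back within 0.06 rad of 0 (pawl down in a notch); the pad presses the box with 2.5 to 11.5 N; all at rest (all of step 1 and value of joint release_lever below 0.06 rad and contact force between jaw and signal_box between 2.5 and 11.5 N and linear speed of signal_box below 0.01 m/s and velocity of joint jaw_slide between -0.005 and 0.005 m/s); the robot touches nothing.
It fails at once if the pad pressed the fresh glue joints with more than 14 N (contact force between jaw and signal_box above 14 N).
It fails at once if a bystander (glue bottle, paint pot, screwdriver) was shifted by more than 25 mm (distance of any of glue_bottle, paint_pot_a, paint_pot_b, screwdriver from where it was at the start of the episode above 0.025 m).
It fails at once if the glue bottle was knocked over (angle between glue_bottle's own z axis and vertical above 0.5 rad).
It also fails if it takes over 72 s, if anything falls off the work surface, if the arm or the gripper's body presses on something with over 40 N, if the wrist force passes 120 N, or if a joint passes its speed limit or range.

## Robot

A 6-joint arm with a two-finger parallel gripper is mounted at the origin on a cart in front of the work surface, level with it; the furniture and walls round the work are solid. World frame = base frame: x ahead of the robot, y to its left, z up, the work surface at z = 0. Lengths are in m, angles in rad, forces in N, time in s.
With the tool pointing down it reaches from about 0.35 to 0.875 m from the base axis. Payload 4.2 kg.
Tool frame: the origin (TCP) lies between the finger pads, 19 mm behind the fingertips; this is the grasp point; z points along the fingers, y is the line along which they close (so a half turn about z gives the same grasp; the last joint's range is limited). The gripper opens to 87 mm and grips with 3 to 60 N. Pads are 19 mm wide; open, the fingers measure 117 mm over their backs; the gripper's body (75 mm by 190 mm) begins 51 mm behind the grasp point.
Start: joints at [-1.001, 0.385, 0.008, 0, -1.194, -0.259], TCP at [0.191, -0.595, 0.241] pointing down, gripper open.
Joint ranges: [-3.14, 3.14], [-1.21, 2.06], [-1.07, 1.41], [-3.16, 2.05], [-2.99, -0.16], [-3.1, 3.1]. Speed limits (rad/s): [2.79, 2.79, 3.14, 3.14, 3.14, 3.14].

## Interface

Orientations are given as a unit quaternion [w, x, y, z].
In Python, from workcell import bot gives the robot as it stands. Calls block until the motion is done:
- bot.move_to(position, orientation): joint-space move of the TCP to a pose.
- bot.line_to(position, rotation=None, max_speed=0.15): straight line of the TCP; rotation=None keeps the orientation; max_speed is the mean speed in m/s.
- bot.set_joints(angles): joint-space move.
- bot.move_gripper(opening): finger opening in m; the grip force is fixed at half the most; returns when the fingers have stopped.
- bot.hold(seconds).
- bot.solve_ik(position, orientation): joint angles nearest the present ones, or None.
- bot.get_obs(): the state.
- bot.read_camera(name): name is "scene" or "side" or "wrist"; returns the picture (480x640x3 uint8, blue, green, red); there is no depth.
- bot.camera_info(name): a dict with "camera_matrix" (3x3 intrinsics, pixels), "origin" and "rotation" of the camera in the world. Camera axes: x right, y down, z forward; pixel columns grow to the right and rows downward; lengths in m; the calibration is good to about 2 mm. A picture is of the moment at which its call begins: read the wrist's pose just before it. camera_info takes no time and is no camera call; for the wrist camera it gives the pose at the moment of the call.
A pose or a line that the arm cannot do raises bot.IKError and nothing moves.
- bot.sign_off(): hands the job in; it is judged then, once.
The state is a dict: "t": time; "q": joint angles; "joint_velocities": joint speeds; "effort": joint torques, N m; "position": TCP position; "orientation": TCP orientation; "ft_force": force on the tool from outside, world axes, zero at the start; "torque": the same for the moment, N m; "grip_width": finger opening in m; "gripper_force": force on a finger pad.
Only numpy, scipy, OpenCV 4.12 (cv2) and the standard library are available. Lean on these libraries where they do the work, as an engineer would, in place of code of your own. Each camera call takes 0.05 s, during which the arm holds its last target. There are 200 camera calls.

## Working session

There is one attempt and no reset: what is moved stays moved. The work goes in short steps, each a Python script; the robot and the scene stay as the last script left them, time stands still between calls to the robot, and variables do not carry over. Pictures are saved under pics/ and viewed, at most 10 in all, crops included, and the job is handed in when it is done.

```bash
mkdir -p pics; ls; python3 - <<'E'
from workcell import bot
import cv2,numpy as np
for n in ["scene","side","wrist"]:
    cv2.imwrite(f"pics/{n}0.png",bot.read_camera(n)); c=bot.camera_info(n)
    print(n,np.round(c["camera_matrix"],1).tolist(),np.round(c["origin"],3),np.round(c["rotation"],3).tolist())
o=bot.get_obs();print(o)
E
```

```text
pics
scene [[603.8, 0.0, 317.2], [0.0, 603.8, 242.6], [0.0, 0.0, 1.0]] [-0.141  0.684  0.651] [0.191, -0.338, 0.809, -0.442]
side [[579.3, 0.0, 321.9], [0.0, 579.3, 240.1], [0.0, 0.0, 1.0]] [0.463 0.985 0.854] [-0.003, -0.007, 0.906, -0.423]
wrist [[356.2, 0.0, 313.6], [0.0, 356.2, 236.0], [0.0, 0.0, 1.0]] [ 0.128 -0.616  0.385] [0.071, 0.585, 0.802, 0.098]
{'t': 0.15, 'q': array([-1.00137241e+00,  3.85402624e-01,  6.94985820e-03, -3.38225138e-04,
       -1.19400437e+00, -2.58614204e-01]), 'joint_velocities': array([-0.0005883 , -0.00170635,  0.00433241,  0.00254519, -0.00060774,
        0.00250821]), 'effort': array([-1.13630787e-03, -3.91051197e+01,  1.87586010e+01,  4.22247067e+00,
        1.23280883e-02, -1.47299534e-04]), 'position': array([ 0.19103776, -0.59464998,  0.24040316]), 'orientation': array([-1.90148234e-04, -1.54718433e-01,  9.87958244e-01,  8.23482397e-04]), 'ft_force': array([-0.07966903, -0.55874314,  0.66639423]), 'torque': array([ 0.04946633, -0.02535016,  0.00984962]), 'gripper_force': 0.0, 'grip_width': 0.08713398894128155}
```

View pics/scene0.png

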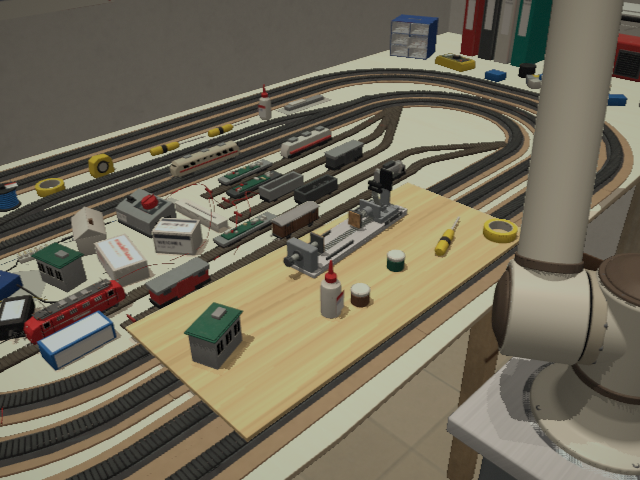

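View pics/side0.png

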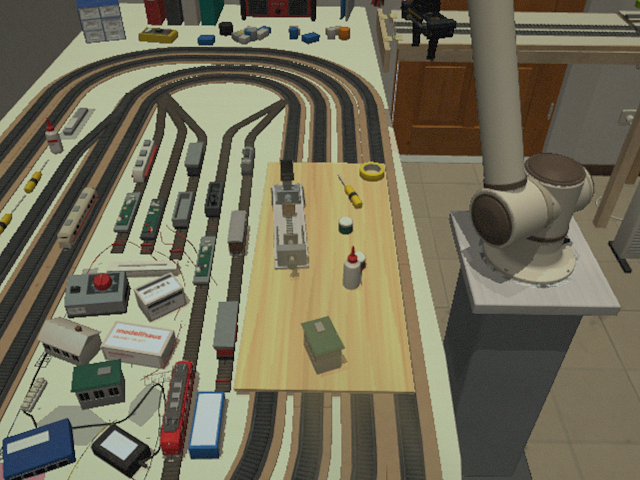

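Box: scene (215,333) and side (322,343). The clamp has its jaw at the far end, scene (385,190), and its head and knob nearest, at scene (290,250). Next I'll get rough positions and then move the wrist camera above both.

```bash
cat > h.py <<'E'
from workcell import bot
import cv2,numpy as np
from scipy.spatial.transform import Rotation as R
def rot(q): return R.from_quat(np.r_[q[1:],q[0]])
def cam(n):
    c=bot.camera_info(n); q=np.array(c["rotation"])
    M=rot(q).as_matrix() if q.size==4 else q
    return np.array(c["camera_matrix"]),np.array(c["origin"]),M
def ray(c,uv,z):
    K,o,M=c; uv=np.atleast_2d(uv).astype(float)
    d=(M@np.linalg.inv(K)@np.c_[uv,np.ones(len(uv))].T).T
    return o+d*((z-o[2])/d[:,2])[:,None]
def proj(c,p):
    K,o,M=c; q=(K@M.T@(np.atleast_2d(p)-o).T).T
    return q[:,:2]/q[:,2:]
def down(a):
    "tool down, closing line (tool y) at world angle a"
    y=np.array([np.cos(a),np.sin(a),0]); z=np.array([0,0,-1.]); x=np.cross(y,z)
    q=R.from_matrix(np.c_[x,y,z]).as_quat(); return np.r_[q[3],q[:3]]
def shot(n,name):
    c=cam(n); im=bot.read_camera(n); cv2.imwrite(f"pics/{name}.png",im); return c,im
E
python3 - <<'E'
from h import *
s=cam("scene");d=cam("side")
print("box roof",ray(s,[(188,333),(203,304),(242,312),(232,343)],.08),ray(d,[(303,322),(328,317),(343,344),(313,351)],.08))
print("bed near corners(z.037)",ray(s,[(288,265),(312,273)],.023), "far",ray(s,[(408,212)],.037))
print("side bed",ray(d,[(273,265),(307,265),(304,185),(275,185)],.037))
print("bottle",ray(s,[(331,315)],.023),"pots",ray(s,[(360,303),(396,270)],.023))
q=bot.get_obs(); print(rot(q["orientation"]).as_matrix().round(3))
K,o,M=cam("wrist"); print("cam in tool",rot(q["orientation"]).as_matrix().T@(o-q["position"]), rot(q["orientation"]).as_matrix().T@M)
for p in [(.5,.25,.3),(.5,.05,.3),(.6,.1,.3),(.58,.15,.35)]:
  for a in (np.pi/2,-np.pi/2,0,np.pi): print(p,round(a,2),bot.solve_ik(p,down(a)))
E
```

```text
box roof [[0.4653027  0.35989935 0.08      ]
 [0.5054228  0.30558613 0.08      ]
 [0.44799535 0.27545833 0.08      ]
 [0.40371015 0.32818016 0.08      ]] [[0.49429094 0.28873992 0.08      ]
 [0.44986239 0.27580766 0.08      ]
 [0.42398469 0.33745361 0.08      ]
 [0.47503876 0.35372414 0.08      ]]
bed near corners(z.037) [[0.55455557 0.08991434 0.023     ]
 [0.50504374 0.07641541 0.023     ]] far [[ 0.50692892 -0.19937738  0.037     ]]
side bed [[ 0.56422189  0.09317169  0.037     ]
 [ 0.4933799   0.0914593   0.037     ]
 [ 0.50974116 -0.20146045  0.037     ]
 [ 0.58136916 -0.1994155   0.037     ]]
bottle [[0.39768879 0.13660858 0.023     ]] pots [[ 0.38547977  0.07985289  0.023     ]
 [ 0.40419078 -0.03717762  0.023     ]]
[[-0.952 -0.306 -0.001]
 [-0.306  0.952  0.002]
 [ 0.     0.002 -1.   ]]
cam in tool [ 0.06618327 -0.00069668 -0.14414211] [[ 5.06065318e-04 -9.70573564e-01 -2.40804280e-01]
 [ 9.99999549e-01  6.84846721e-04 -6.58746734e-04]
 [ 8.04276186e-04 -2.40803838e-01  9.70573472e-01]]
(0.5, 0.25, 0.3) 1.57 [ 0.75355025  0.23576346 -0.05794016  0.         -1.27709271 -2.324
[... 742 characters left out ...]
   -1.31058129 -2.00177436]
(0.6, 0.1, 0.3) -1.57 [ 0.43097803  0.32300754  0.0627925   0.         -1.31058129  1.13981829]
(0.6, 0.1, 0.3) 0 [ 0.43097803  0.32300754  0.0627925   0.         -1.31058129  2.71061462]
(0.6, 0.1, 0.3) 3.14 [ 0.43097803  0.32300754  0.0627925   0.         -1.31058129 -0.43097803]
(0.58, 0.15, 0.35) 1.57 [ 0.52308575  0.28814424  0.13474868  0.         -1.41740077 -2.09388207]
(0.58, 0.15, 0.35) -1.57 [ 0.52308575  0.28814424  0.13474868  0.         -1.41740077  1.04771058]
(0.58, 0.15, 0.35) 0 [ 0.52308575  0.28814424  0.13474868  0.         -1.41740077  2.61850691]
(0.58, 0.15, 0.35) 3.14 [ 0.52308575  0.28814424  0.13474868  0.         -1.41740077 -0.52308575]
```

```bash
python3 - <<'E'
from h import *
bot.move_to([.537,-.03,.33],down(np.radians(93.3-180)))
bot.hold(.2)
cB,_=shot("wrist","wB"); 
bot.move_to([.459,.315,.25],down(np.radians(19-180)))
bot.hold(.2)
cA,_=shot("wrist","wA")
import pickle; pickle.dump((cA,cB),open("c.pkl","wb")); print(bot.get_obs()["t"])
E
```

```text
4.725
```

View pics/wB.png

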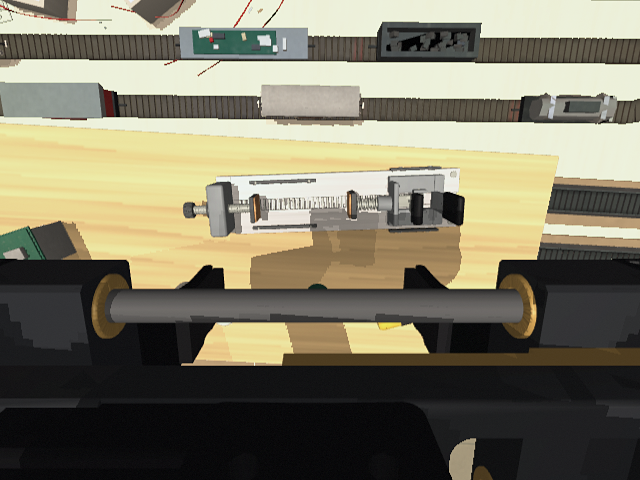

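View pics/wA.png

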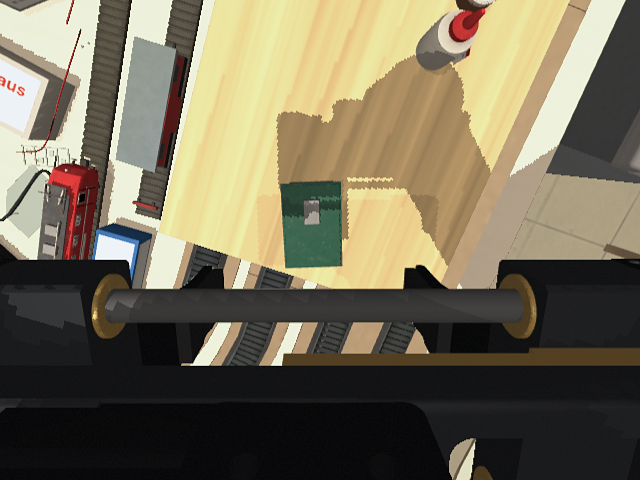

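Wrist A: green roof corners at (282,183), (341,181), (342,266), (285,268). Wrist B: head at (220,208), screw cork at about (257,207), pad cork at about (351,205), lever bar at (417,208) and post at (453,208). I'll enlarge the clamp region.

```bash
python3 - <<'E'
from h import *
import pickle
cA,cB=pickle.load(open("c.pkl","rb"))
im=cv2.imread("pics/wA.png"); h=cv2.cvtColor(im,cv2.COLOR_BGR2HSV)
m=cv2.inRange(h,(60,90,30),(95,255,160)); m[:, :240]=0
m=cv2.morphologyEx(m,cv2.MORPH_CLOSE,np.ones((25,25)))
cs,_=cv2.findContours(m,0,2); c=max(cs,key=cv2.contourArea)[:,0]
p=ray(cA,c,.083)[:,:2].astype(np.float32); r=cv2.minAreaRect(p*1000); print("roof",r,cv2.boundingRect(c), cv2.boxPoints(r))
b=cv2.imread("pics/wB.png")[155:250,175:475]
b=cv2.resize(b,None,fx=2.66,fy=2.66*2,interpolation=cv2.INTER_CUBIC); print(b.shape)
cv2.imwrite("pics/wBz.png",b)
E
```

```text
roof ((459.53436279296875, 316.0430908203125), (51.691349029541016, 76.19849395751953), 21.078371047973633) (281, 182, 61, 85) [[421.71585 342.29782]
 [449.1202  271.19785]
 [497.35287 289.78836]
 [469.94852 360.88834]]
(505, 798, 3)
```

View pics/wBz.png

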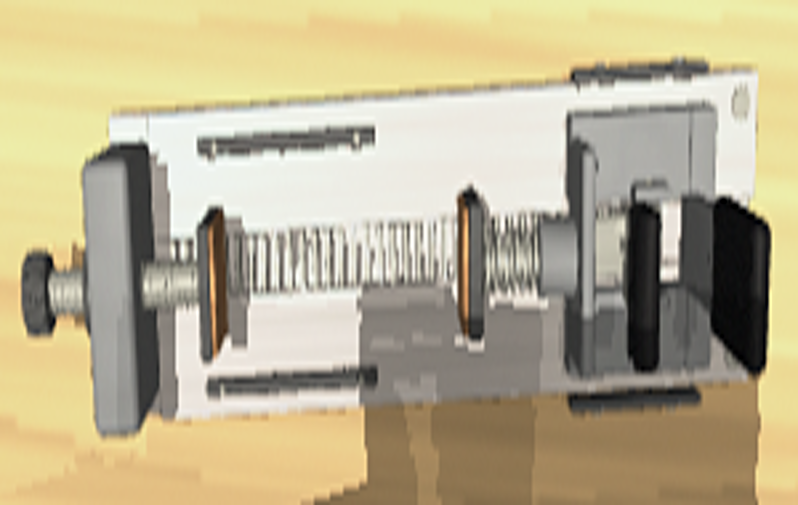

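```bash
python3 - <<'E'
from h import *
import pickle
cA,cB=pickle.load(open("c.pkl","rb"))
f=lambda P,z:(ray(cB,np.array(P)/[2.66,5.32]+[175,155],z)*1000).round(1)[:,:2].tolist()
print("cam",cB[1])
print("upper bed",f([(115,116),(757,70)],.037)); print("lower bed",f([(180,418),(560,403)],.037))
print("right end top corner",f([(757,70),(752,200)],.037))
print("strip up ends/inner",f([(198,145),(375,135),(375,150),(198,157)],.043))
print("strip low ends",f([(207,385),(377,375),(377,367),(207,380)],.043))
print("head top",f([(85,155),(148,147),(157,405),(98,435)],.077))
print("screw cork top edge",f([(203,210),(224,208)],.077), "axis lvl",f([(226,280)],.060))
print("pad cork edges top",f([(459,195),(472,190)],.075))
print("jaw wings",f([(572,400),(700,400),(572,75),(706,65)],.05))
print("lever top",f([(647,205),(645,370),(630,285),(660,285)],.109)); print("post top",f([(770,230),(765,370),(712,200)],.127))
# side/scene pics check: blow-up of scene for extra
a=cv2.imread("pics/side0.png")[150:285,255:325]; a=cv2.resize(a,None,fx=4.4,fy=4.4,interpolation=2)
b=cv2.imread("pics/scene0.png")[165:285,280:415]; b=cv2.resize(b,None,fx=3.6,fy=4.4*135/120*1.0,interpolation=2)
b=cv2.resize(b,(486,a.shape[0])); print(a.shape,b.shape); cv2.imwrite("pics/z2.png",np.hstack([a,b]))
E
```

```text
cam [ 0.60202467 -0.02766565  0.47399896]
upper bed [[560.7, 85.4], [587.6, -205.5]]
lower bed [[491.4, 55.2], [505.3, -124.4]]
right end top corner [[587.6, -205.5], [558.2, -207.8]]
strip up ends/inner [[556.9, 46.5], [563.7, -33.2], [560.3, -33.4], [554.2, 46.5]]
strip low ends [[501.6, 41.6], [508.4, -37.4], [510.3, -37.3], [502.8, 41.6]]
head top [[555.7, 87.6], [558.9, 61.4], [503.9, 57.5], [495.7, 82.9]]
screw cork top edge [[547.0, 38.4], [547.9, 29.6]] axis lvl [[529.8, 30.8]]
pad cork edges top [[556.0, -68.8], [557.4, -74.2]]
jaw wings [[509.2, -127.0], [512.5, -185.7], [582.3, -119.0], [587.9, -177.6]]
lever top [[562.2, -137.8], [529.8, -141.2], [546.3, -133.2], [547.0, -144.9]]
post top [[562.1, -178.2], [535.9, -180.5], [566.4, -156.1]]
(594, 308, 3) (594, 486, 3)
```

View pics/z2.png

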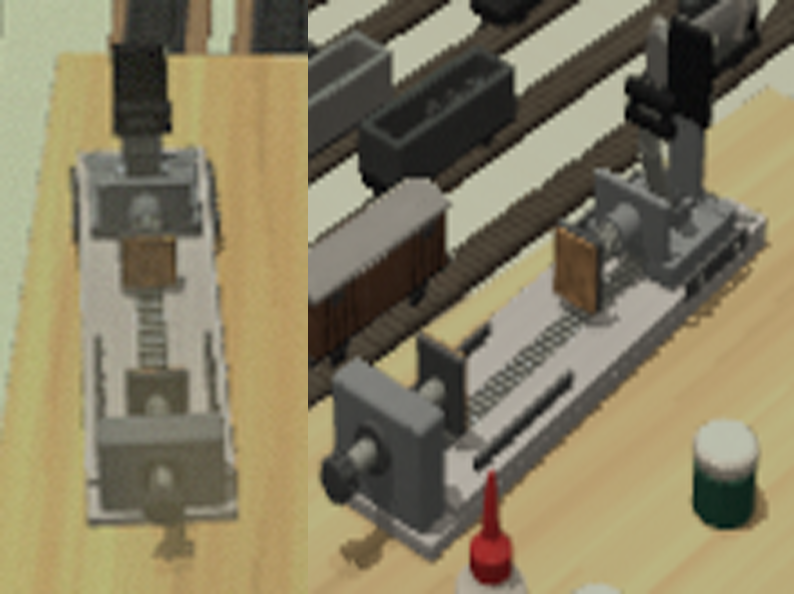

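Side and scene crops: the lever is let go. The clamp axis comes out at about 94.9°, guide_mid at about (0.532, 0.004), and the screw face about 29 mm beyond guide_mid. Now I'll pick up the box and place it.

```bash
cat >> h.py <<'E'
TH=np.radians(94.9); UY=np.array([np.cos(TH),np.sin(TH),0]); UX=np.array([np.sin(TH),-np.cos(TH),0])
G=np.array([.5319,.0043,0]); C=G-.065*UY
def P(x,y,z): return C+x*UX+y*UY+[0,0,.023+z]   # clamp frame -> world
E
python3 - <<'E'
from h import *
a=np.radians(21.1-180); b=np.array([.4595,.3160,0])
bot.move_to(b+[0,0,.15],down(a)); bot.line_to(b+[0,0,.080],max_speed=.08)
bot.move_gripper(.04); o=bot.get_obs(); print(o["grip_width"],o["gripper_force"],o["t"])
bot.line_to(b+[0,0,.20]); print(bot.get_obs()["grip_width"])
d=down(TH-np.pi/2-np.pi)
bot.move_to(P(0,.038,.16),d); bot.hold(.2)
f0=bot.get_obs()["ft_force"]
shot("wrist","w3"); shot("side","s3")
bot.line_to(P(0,.038,.071+.004),max_speed=.06)
print(bot.get_obs()["ft_force"]-f0)
for z in (.073,.0715,.0705):
    bot.line_to(P(0,.038,z),max_speed=.02); print(z,(bot.get_obs()["ft_force"]-f0).round(2),bot.get_obs()["position"].round(4),bot.get_obs()["t"])
    if (bot.get_obs()["ft_force"]-f0)[2]>2: break
E
```

```text
0.05223216748335195 30.000036265701056 6.925
0.05191010077328684
[-1.62512911  0.20660822 -0.53937626]
0.073 [-1.41 -0.28 -0.45] [ 0.5341 -0.0226  0.096 ] 11.3
0.0715 [-0.13 -0.17 -0.9 ] [ 0.5341 -0.0226  0.0944] 11.55
0.0705 [-1.48  0.39  3.43] [ 0.5344 -0.0226  0.094 ] 11.8
```

Touched the bed at the expected height. Release the box, retreat and look.

```bash
python3 - <<'E'
from h import *
bot.line_to(P(0,.038,.071),max_speed=.02)
bot.move_gripper(.07); bot.line_to(P(0,.038,.17))
bot.move_to(P(0,-.03,.25),down(TH-np.pi)); bot.move_gripper(.087); bot.hold(.15)
c,im=shot("wrist","w4"); import pickle; pickle.dump(c,open("c4.pkl","wb"))
print(proj(c,[P(0,y,.046) for y in (-.1,.1)]),bot.get_obs()["t"])
p=proj(c,[P(0,.02,.06)])[0].astype(int); print(p)
x0=max(0,p[0]-200);y0=max(0,p[1]-100); cv2.imwrite("pics/w4z.png",cv2.resize(im[y0:y0+150,x0:x0+400],None,fx=2,fy=4,interpolation=2)); print(x0,y0)
E
```

```text
[[382.88864704 214.87659717]
 [181.33583939 214.80985859]] 15.8417
[259 217]
59 117
```

View pics/w4z.png

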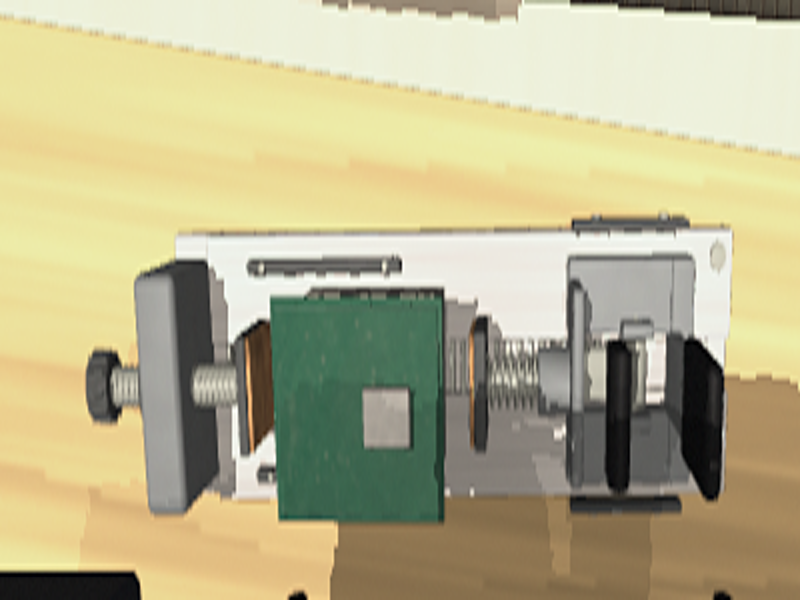

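The box stands upright and square: roof at zoom (272..443, 290..520), pad at about 475, lever bar at about 620, post at about 705. Next I'll check the numbers in the clamp frame.

```bash
python3 - <<'E'
from h import *
import pickle
c=pickle.load(open("c4.pkl","rb"))
def f(n,L,z):
    w=ray(c,np.array(L)/[2,4]+[59,117],.023+z)-C
    print(n,(np.c_[w@UX,w@UY]*1000).round(1).tolist())
f("roof",[(272,297),(443,290),(443,520),(278,520)],.074)
f("bed up",[(180,233),(730,229)],.014)
f("strip up",[(248,270),(402,262)],.02)
f("strip low end",[(258,478)],.02)
f("pad top front",[(474,318),(486,318)],.052); f("pad bottom front",[(470,440)],.020)
f("screw top front",[(246,335),(272,322)],.054)
f("bar",[(620,343),(620,490),(607,415),(632,415)],.086)
f("post top",[(722,375),(717,498)],.104)
E
```

```text
roof [[26.7, 75.3], [28.3, -1.5], [-25.2, -0.3], [-25.3, 76.7]]
bed up [[36.4, 142.3], [37.5, -147.6]]
strip up [[27.3, 105.2], [29.4, 24.7]]
strip low end [[-28.7, 104.7]]
pad top front [[19.1, -14.3], [19.1, -20.0]]
pad bottom front [[-18.1, -10.2]]
screw top front [[15.2, 95.1], [18.3, 82.4]]
bar [[18.2, -79.4], [-14.9, -80.7], [2.2, -74.3], [2.2, -85.3]]
post top [[14.3, -118.9], [-11.9, -118.7]]
```

```bash
python3 - <<'E'
from h import *
y=-.1053
d=down(TH-np.pi)
bot.move_to(P(.001,y,.16),d); bot.line_to(P(.001,y,.084),max_speed=.08); bot.hold(.2)
f0=bot.get_obs()["ft_force"]; np.save("f0.npy",f0)
for w in (.06,.05,.044,.040,.037,.034,.031):
    bot.move_gripper(w); o=bot.get_obs()
    print(w,round(o["grip_width"],4),round(o["gripper_force"],1),"Fy",((o["ft_force"]-f0)@UY).round(2),"y",((o["position"]-C)@UY*1e3).round(2),o["t"])
shot("wrist","w5")
E
```

```text
0.06 0.06 1.7 Fy 3.98 y -104.91 18.45
0.05 0.0499 4.2 Fy 7.51 y -104.03 18.975
0.044 0.0441 4.1 Fy 8.38 y -104.1 19.4167
0.04 0.0403 4.1 Fy 7.39 y -104.1 19.8083
0.037 0.0375 10.4 Fy 3.1 y -104.77 20.15
0.034 0.0346 19.3 Fy -0.53 y -106.06 20.5
0.031 0.0315 25.0 Fy -2.41 y -106.59 20.85
```

```bash
cat >> h.py <<'E'
XS=.001
def st(f0):
    o=bot.get_obs(); y=(o["position"]-C)@UY*1e3; w=o["grip_width"]*1e3
    return dict(y=round(y,2),w=round(w,2),j=round(y-w/2+130.8,2),F=round((o["ft_force"]-f0)@UY,2),g=round(o["gripper_force"],1),t=o["t"])
def go(y,v=.02): bot.line_to(P(XS,y/1e3,.084),max_speed=v)
E
python3 - <<'E'
from h import *
f0=np.load("f0.npy"); print(st(f0))
y=-105.3
for y in (-100,-94,-88): go(y,.03); print(y,st(f0))
bot.move_gripper(.0405); print(st(f0))
for k in range(10):
    y+=1; go(y,.01); s=st(f0); print(y,s)
    if s["F"]<-7: break
E
```

```text
{'y': np.float64(-106.57), 'w': 31.57, 'j': np.float64(8.45), 'F': np.float64(-2.96), 'g': 25.6, 't': 20.9}
-100 {'y': np.float64(-100.88), 'w': 31.35, 'j': np.float64(14.25), 'F': np.float64(-1.47), 'g': 25.6, 't': 21.225}
-94 {'y': np.float64(-94.79), 'w': 31.55, 'j': np.float64(20.24), 'F': np.float64(-0.27), 'g': 25.5, 't': 21.575}
-88 {'y': np.float64(-88.77), 'w': 31.51, 'j': np.float64(26.28), 'F': np.float64(-0.38), 'g': 25.5, 't': 21.925}
{'y': np.float64(-88.08), 'w': 40.48, 'j': np.float64(22.48), 'F': np.float64(1.08), 'g': 1.0, 't': 22.425}
-87 {'y': np.float64(-87.2), 'w': 40.6, 'j': np.float64(23.3), 'F': np.float64(-0.61), 'g': 0.0, 't': 22.675}
-86 {'y': np.float64(-86.22), 'w': 40.53, 'j': np.float64(24.32), 'F': np.float64(-1.89), 'g': 0.7, 't': 22.925}
-85 {'y': np.float64(-85.69), 'w': 40.5, 'j': np.float64(24.86), 'F': np.float64(-5.0), 'g': 2.5, 't': 23.175}
-84 {'y': np.float64(-83.83), 'w': 40.41, 'j': np.float64(26.77), 'F': np.float64(-0.72), 'g': 6.0, 't': 23.425}
-83 {'y': np.float64(-82.71), 'w': 40.7, 'j': np.float64(27.74), 'F': np.float64(-1.23), 'g': 6.8, 't': 23.675}
-82 {'y': np.float64(-81.86), 'w': 40.87, 'j': np.float64(28.51), 'F': np.float64(-2.66), 'g': 7.1, 't': 23.925}
-81 {'y': np.float64(-81.31), 'w': 40.31, 'j': np.float64(29.34), 'F': np.float64(-5.02), 'g': 8.9, 't': 24.175}
-80 {'y': np.float64(-80.9), 'w': 40.44, 'j': np.float64(29.67), 'F': np.float64(-6.87), 'g': 10.7, 't': 24.425}
-79 {'y': np.float64(-80.59), 'w': 40.81, 'j': np.float64(29.8), 'F': np.float64(-11.5), 'g': 12.5, 't': 24.675}
```

```bash
python3 - <<'E'
from h import *
f0=np.load("f0.npy")
go(-86); print(st(f0)); bot.move_gripper(.031); print(st(f0))
y=-86
for y in (-80,-74,-70): go(y,.03); print(y,st(f0))
for k in range(12):
    y+=1; go(y,.02); bot.hold(.1); s=st(f0); print(y,s["j"],s["y"],s["F"],s["w"],s["t"])
    if s["F"]<-5.5: break
shot("side","s6"); c,im=shot("wrist","w6")
E
```

```text
{'y': np.float64(-84.31), 'w': 40.83, 'j': np.float64(26.08), 'F': np.float64(4.62), 'g': 2.8, 't': 25.175}
{'y': np.float64(-86.58), 'w': 31.53, 'j': np.float64(28.46), 'F': np.float64(-3.04), 'g': 27.4, 't': 25.6833}
-80 {'y': np.float64(-80.23), 'w': 31.73, 'j': np.float64(34.71), 'F': np.float64(-0.51), 'g': 27.8, 't': 26.0333}
-74 {'y': np.float64(-74.23), 'w': 31.57, 'j': np.float64(40.79), 'F': np.float64(-0.81), 'g': 27.8, 't': 26.3833}
-70 {'y': np.float64(-70.21), 'w': 31.4, 'j': np.float64(44.89), 'F': np.float64(-0.09), 'g': 27.8, 't': 26.6667}
-69 45.55 -69.43 -1.27 31.64 27.0167
-68 46.75 -68.49 -2.35 31.12 27.3667
-67 47.49 -67.54 -2.49 31.54 27.7167
-66 48.58 -66.62 -2.18 31.2 28.0667
-65 49.22 -65.81 -3.55 31.53 28.4167
-64 50.12 -64.95 -4.29 31.45 28.7667
-63 50.78 -64.15 -4.58 31.73 29.1167
-62 51.53 -63.31 -6.03 31.92 29.4667
```

```bash
python3 - <<'E'
from h import *
f0=np.load("f0.npy")
y=-62.
while st(f0)["j"]<54.0 and y<-57:
    y+=.7; go(y,.02); bot.hold(.1); s=st(f0); print(round(y,2),s["j"],s["y"],s["F"],s["w"],s["t"])
    if s["F"]<-12: break
for w in (32.5,33.5,34.5,35.5,36.5,37.5,38.5,39.5,40.5):
    y+=.5; go(y,.02); bot.move_gripper(w/1e3); s=st(f0)
    y+=float(np.clip(54.2-s["j"],-.6,.6)); go(y,.02)
    s=st(f0); print("rel",w,round(y,2),s["j"],s["F"],s["w"],s["g"],s["t"])
shot("side","s7"); c,im=shot("wrist","w7")
E
```

```text
-61.3 52.3 -62.79 -5.68 31.42 29.9167
-60.6 52.68 -62.23 -7.68 31.79 30.2667
-59.9 53.32 -61.66 -7.76 31.64 30.6167
-59.2 53.97 -61.09 -8.86 31.48 30.9667
-58.5 54.51 -60.52 -8.88 31.54 31.3167
rel 32.5 -58.51 54.41 -5.54 32.75 20.7 32.0667
rel 33.5 -58.11 54.43 -6.5 33.64 18.2 32.7833
rel 34.5 -57.73 54.22 -5.56 34.72 15.7 33.5
rel 35.5 -57.1 54.09 -6.41 36.01 13.4 34.2167
rel 36.5 -56.64 54.14 -5.63 36.92 11.3 34.9333
rel 37.5 -56.22 54.23 -4.31 37.74 7.8 35.65
rel 38.5 -55.68 54.35 -6.78 38.62 4.5 36.3667
rel 39.5 -55.51 54.54 -5.69 39.38 2.7 37.0833
rel 40.5 -55.39 54.5 -4.8 40.71 2.5 37.8083
```

```bash
python3 - <<'E'
from h import *
f0=np.load("f0.npy"); y=-55.39; print(st(f0))
for k in range(5):
    y-=.4; go(y,.02); bot.hold(.1); s=st(f0); print(round(y,2),s["j"],s["F"],s["w"],s["g"],s["t"])
    if s["F"]>-1.0: break
im=bot.read_camera("wrist"); sc=bot.read_camera("scene")
p=proj(cam("wrist"),[P(0,-.045,.086)])[0].astype(int); q=proj(cam("scene"),[P(0,-.03,.07)])[0].astype(int); print(p,q)
A=cv2.resize(im[max(0,p[1]-100):p[1]+100,max(0,p[0]-130):p[0]+130],(400,400)); B=cv2.resize(sc[q[1]-60:q[1]+60,q[0]-60:q[0]+60],(400,400))
cv2.imwrite("pics/z8.png",np.hstack([A,B]))
E
```

```text
{'y': np.float64(-55.91), 'w': 40.81, 'j': np.float64(54.49), 'F': np.float64(-5.74), 'g': 2.6, 't': 37.9083}
-55.79 54.59 -4.46 40.55 2.2 38.2583
-56.19 54.36 -3.29 40.86 1.3 38.6083
-56.59 54.32 -0.53 40.48 0.2 38.9583
[284 304] [361 200]
```

View pics/z8.png

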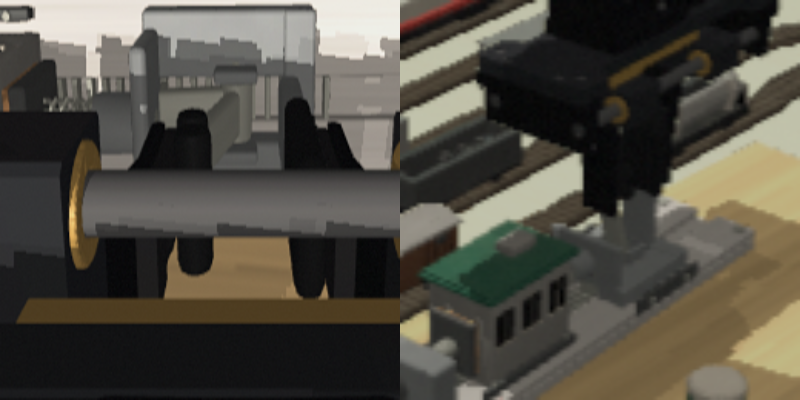

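The wrist crop shows a small gap between the lever bar at (195,190) and its finger at about (165,190), so the pawl may be riding on a tooth just past the notch. I'll ease back and feel for it.

```bash
python3 - <<'E'
from h import *
f0=np.load("f0.npy"); y=-56.59
for k in range(9):
    y-=.4; go(y,.02); bot.hold(.1); s=st(f0); print(round(y,2),s["j"],s["y"],s["F"],s["w"],s["g"],s["t"])
    if s["F"]>3.5: break
im=bot.read_camera("wrist"); p=proj(cam("wrist"),[P(0,-.045,.086)])[0].astype(int); 
cv2.imwrite("pics/z9.png",cv2.resize(im[p[1]-100:p[1]+60,p[0]-130:p[0]+130],(780,480)))
E
```

```text
-56.99 53.53 -56.96 0.28 40.61 0.0 39.4083
-57.39 53.15 -57.4 -0.51 40.5 0.0 39.7583
-57.79 52.86 -57.76 -0.35 40.35 0.2 40.1083
-58.19 52.47 -58.12 0.99 40.43 0.6 40.4583
-58.59 52.0 -58.51 1.2 40.58 1.1 40.8083
-58.99 51.19 -59.42 -1.6 40.4 7.9 41.1583
-59.39 50.7 -59.53 -2.73 41.13 7.7 41.5083
-59.79 50.76 -59.65 0.15 40.78 6.8 41.8583
-60.19 50.56 -59.9 2.48 40.67 5.5 42.2083
```

View pics/z9.png

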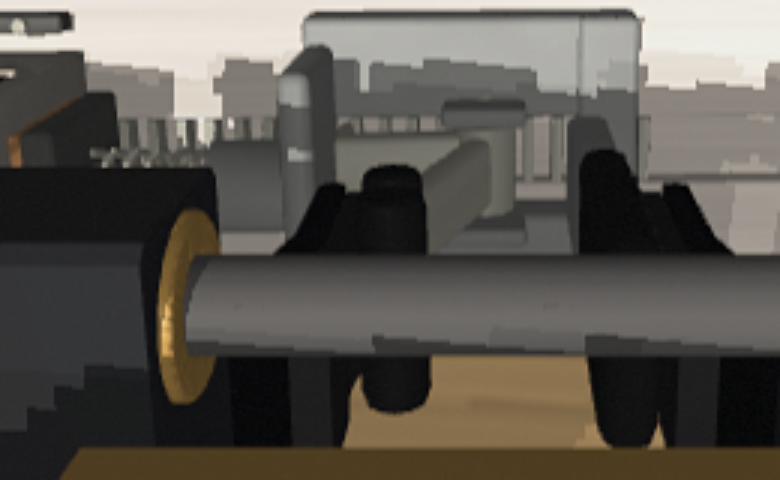

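```bash
python3 - <<'E'
from h import *
f0=np.load("f0.npy")
bot.move_gripper(.050); print(st(f0))
go(-57.5,.03); y=-57.5; print(st(f0))
for k in range(10):
    y+=.6; go(y,.02); s=st(f0); print(round(y,2),s["j"],s["y"],s["F"],s["w"],s["g"],s["t"])
    if s["F"]<-6: break
im=bot.read_camera("wrist"); p=proj(cam("wrist"),[P(0,-.045,.086)])[0].astype(int); 
cv2.imwrite("pics/z10.png",cv2.resize(im[p[1]-100:p[1]+60,p[0]-130:p[0]+130],(780,480)))
E
```

```text
{'y': np.float64(-60.27), 'w': 49.89, 'j': np.float64(45.58), 'F': np.float64(1.15), 'g': 0.9, 't': 42.775}
{'y': np.float64(-57.7), 'w': 50.07, 'j': np.float64(48.06), 'F': np.float64(-0.81), 'g': 0.0, 't': 43.025}
-56.9 48.92 -57.0 -0.95 49.74 0.0 43.275
-56.3 49.39 -56.28 -0.16 50.25 0.0 43.525
-55.7 50.16 -55.68 -0.38 49.91 0.0 43.775
-55.1 50.94 -55.06 -0.62 49.59 0.0 44.025
-54.5 51.37 -54.47 -0.53 49.93 0.0 44.275
-53.9 51.71 -54.01 -1.25 50.15 0.5 44.525
-53.3 51.96 -53.73 -4.47 50.22 2.0 44.775
-52.7 52.35 -53.39 -6.6 50.13 2.9 45.025
```

View pics/z10.png

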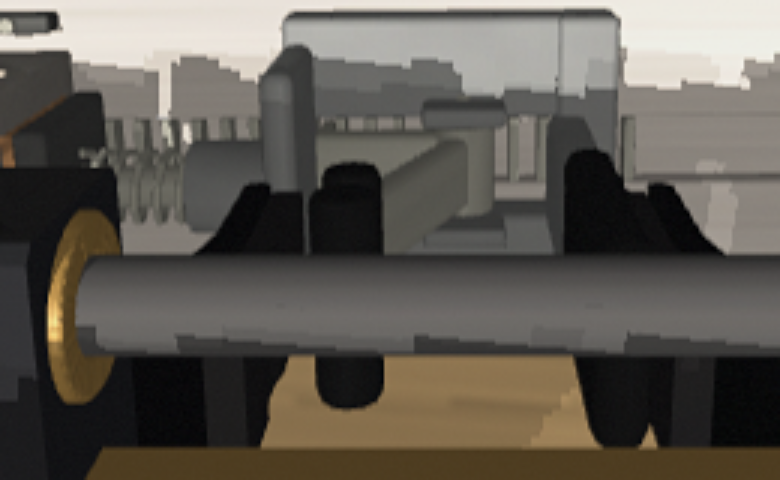

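The wrist crop shows the lever bar at (347,290) fully away from the post at (580,290), about 46 mm over both. The jaw holds against pushes, so it is latched with an estimated 3.5 N on the pad. Next I'll open, retreat and hand in.

```bash
python3 - <<'E'
from h import *
go(-54.5,.02)
bot.move_gripper(.08); bot.line_to(P(XS,-.0555,.20),max_speed=.12); bot.hold(1.0)
print(bot.get_obs()["t"]); print(bot.sign_off())
E
```

```text
48.25
the job is handed in; nothing more can be done
None
```

I handed the job in at 48 s: the box stands upright between the guide strips, the jaw is latched with the lever back at rest, and the pad presses it with about 3.5 N. That force is my estimate from the wrist readings and only about 1 N above the 2.5 N minimum; I didn't take a last picture after letting go, and the hand-in call gave no verdict.

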